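# Hold the laundry caddy clear for wiping

### The job

Please pick up the white laundry caddy by its blue handle, with the bottle and the jar still standing in it, and hold it level and still about ten centimetres above its mat, so that I can wipe underneath: keep it there for at least three seconds, and finish while still holding it in the air. Take the handle where the loaded caddy balances, a little way from the middle towards the heavy blue bottle, and grip it gently, because the hollow plastic cracks if it is squeezed with more than about 45 newtons. Do not touch the bottle or the jar with the gripper, and leave the grey caddy and everything else on the counter where it is.

Things in the scene. Friction and masses are not known exactly. Their poses are not given: they have to be found in the camera images.
- caddy: White plastic caddy: open tray 200 mm long (x) by 90 mm wide (y), walls 55 mm tall, 4 mm thick, a square pocket at each end and a 20 mm slot between; uprights 34 mm wide, 7 mm thick at both ends carry the handle along x. Empty 0.30 kg, mass centre at the middle. Origin: centre of its underside, z up. It stands on mat_a, underside 5 mm above the counter; yaw varies widely.
- caddy_grip (a point): Centre of the white caddy's blue handle bar, 185 mm above the caddy's underside; axes as the caddy. The bar is straight, along x, 16 mm wide (y), 18 mm tall, free for 185 mm between the uprights; clear all round. 25 to 40 N a finger carries the load without slipping; it cracks at about 50 N a finger.
- bottle: Full blue detergent bottle, orange cap, 68 mm across, 145 mm tall, about 0.45 kg (within 15 percent), loose in one pocket of the white caddy 55 mm from its middle; which end varies. Its top is 27 mm below the handle's underside. So the loaded caddy balances about 25 mm from the handle's centre, on the bottle's side. Origin: centre of its underside.
- jar: Nearly empty yellow jar with a white cap, 68 mm across, 95 mm tall, about 0.08 kg, standing loose in the other pocket, 55 mm from the middle. Origin: centre of its underside.
- mat_a: Round black rubber mat under the white caddy, 230 mm across, 5 mm thick, fixed to the counter. Origin: centre of its underside.
- mat_b: The same kind of mat under the grey caddy. Origin: centre of its underside.
- grey_caddy: A second caddy of the same shape and size, grey with a black handle, on mat_b to the other side; leave it alone. Origin: centre of its underside.
- carton: Brown carton 66 x 66 x 120 mm standing in the grey caddy. Origin: centre of its underside.
- dosing_cup: Orange dosing cup, 56 mm across, 50 mm tall, standing on the counter on the robot's side. Origin: centre of its underside.
- brush: Blue-handled brush, 160 mm long, lying on the counter beyond the caddies. Origin: about its middle, underside.
- peg_bowl: White bowl, 110 mm across, 45 mm tall, far left. Origin: centre of its underside.
- spray: Green spray bottle, 72 mm across, 208 mm tall, far right. Origin: centre of its underside.
- softener: White softener bottle with blue label, 80 mm across, 190 mm tall, at the left. Origin: centre of its underside.
- tablets: Clear jar with a green cap, 90 mm across, 120 mm tall, at the right. Origin: centre of its underside.

How it is judged:
By the outcome, as a careful person would: the job done as asked, in the order asked, and still so for the second after the job is handed in, while the arm keeps its last pose, push and grip.
It also fails if it takes over 38 s, if anything falls off the work surface, if the arm or the gripper's body presses on something with over 40 N, if the wrist force passes 120 N, or if a joint passes its speed limit or range.

### The arm

A 6-joint arm with a two-finger parallel gripper is mounted at the origin on the work surface. World frame = base frame: x ahead of the robot, y to its left, z up, the work surface at z = 0. Lengths are in m, angles in degrees, forces in N, time in s.
With the tool pointing down it reaches from about 0.3 to 0.75 m from the base axis. Payload 8.5 kg.
Tool frame: the origin (TCP) lies between the finger pads, 19 mm behind the fingertips; this is the grasp point; z points along the fingers, y is the line along which they close (so a half turn about z gives the same grasp; the last joint's range is limited). The gripper opens to 85 mm and grips with 20 to 120 N. Pads are 22 mm wide; open, the fingers measure 114 mm over their backs; the gripper's body (76 mm by 85 mm) begins 54 mm behind the grasp point. The pads swing forward as they close: fully open they stand 13 mm farther back than shut.
Start: joints at [59.284, 21.807, 74.336, -0, 83.858, -12.336], TCP at [0.173, 0.522, 0.25] pointing down, gripper open.
Joint ranges: [-178.18, 178.18], [-50.72, 133.34], [12.68, 142.11], [-81.47, 261.47], [9.98, 163.14], [-165.26, 165.26]. Speed limits (degrees/s): [136.94, 136.94, 180, 180, 180, 180].

### API

Orientations are given as a 3x3 rotation matrix whose columns are the frame's x, y, z axes.
In Python, from rig import observe, get_image, camera_params, close_job gives the robot as it stands.
- The arm moves only by the shell command python3 -m handwheel 'ROWS' [OPENING] [FORCE]. ROWS is JSON, a list of rows, each a list of 2 entries, a list of its own where there are three numbers: the shift along the tool's x, y, z as a fraction of full scale, then the turn, a rotation vector about the tool's x, y, z as a fraction of full scale. In form: [[[dx, dy, dz], [ax, ay, az]], ...]. A call has 1 to 10 rows; each row is the pose to reach, as a shift and turn from the pose commanded when the call began, along the tool's axes at that moment, turning the shorter way round; what a row does not reach only later rows make up. Full scale, the value 1, is 0.5 m for a shift and pi rad for a turn. A row lasts 1/10 s, in which the tool goes at most 50 mm and 8.59 degrees, less where a joint would pass 70% of its speed; a pose out of reach is approached as far as the arm can. A call with a number of a shift or a turn outside -1 to 1 is refused whole. A call with a gripper value outside its range is refused whole. OPENING is the opening, from 0 (shut) to 1 (fully open), set as the call begins (- or left out, the last holds). The fingers move at their own pace and stop on an object; FORCE is the grip in N (left out, the last holds). Time passes only in rows, so rows that repeat a pose let the fingers close. It gives the time, the measured TCP pose, the force, the opening and the grip force at its end, in the units of the state.
- observe(): the state, without advancing time (a new reading comes with each control period).
- get_image(name): name is "side" or "top"; returns (picture, depth): 400x640x3 uint8, red, green, blue; 400x640 float32, m along the optical axis (not along the pixel's ray), 0 where there is no reading.
- camera_params(name): a dict with "K" (3x3 intrinsics, pixels), "R" (3x3) and "t" (3): a world point X has camera coordinates R X + t. Camera axes: x right, y down, z forward; pixel columns grow to the right and rows downward; lengths in m; the calibration is good to about 2 mm. A picture is of the moment at which its call begins. camera_params takes no time and is no camera call.
- close_job(): hands the job in; it is judged then, once.
The state is a dict: "time_s": time; "q": joint angles; "qvel": joint speeds; "joint_efforts": joint torques, N m; "position": TCP position; "tool_rot": TCP orientation; "ft_force": force on the tool from outside, world axes, zero at the start; "wrist_torque": the same for the moment, N m; "grip_width": finger opening in m; "gripper_force": force on a finger pad.
Only numpy, scipy, OpenCV 4.12 (cv2) and the standard library are available. Lean on these libraries where they do the work, as an engineer would, in place of code of your own. Each camera call takes 0.05 s, during which the arm holds its last target. There are 200 camera calls.

## Working session

There is one attempt and no reset: what is moved stays moved. The work goes in short steps, Python scripts to look and compute and a shell command to move; the robot and the scene stay as the last step left them, time stands still between calls to the robot, and variables do not carry over. Pictures are saved under pics/ and viewed, at most 10 in all, crops included, and the job is handed in when it is done.

```bash
mkdir -p pics; python3 - <<'E'
from rig import *
import cv2,numpy as np
s=observe();print(s)
for n in("side","top"):
    im,d=get_image(n);cv2.imwrite(f"pics/{n}0.png",im[:,:,::-1]);np.savez(f"{n}0.npz",im=im,d=d);p=camera_params(n);print(n,p)
E
```

```text
{'time_s': 0.0, 'q': array([ 5.92832330e+01,  2.18415827e+01,  7.43834013e+01, -1.62183554e-03,
        8.38575668e+01, -1.23368992e+01]), 'qvel': array([-0.081332  ,  0.01433512,  0.05827126,  0.10606547,  0.01066684,
        0.01213197]), 'joint_efforts': array([ 2.16464246e-04, -4.48463881e+01, -2.31275207e+01, -1.48988752e-04,
        4.79770184e-03, -1.45469591e-05]), 'position': array([0.17330906, 0.52171188, 0.24941416]), 'tool_rot': array([[-9.48987725e-01,  3.15312211e-01, -7.11748406e-04],
       [ 3.15312890e-01,  9.48986940e-01, -1.25302045e-03],
       [ 2.80347293e-04, -1.41352447e-03, -9.99998962e-01]]), 'ft_force': array([-0.25428014,  0.01366421,  0.05144423]), 'wrist_torque': array([ 0.00954602,  0.04196638, -0.05526713]), 'gripper_force': 0.0, 'grip_width': 0.08568530978262764}
side {'K': array([[492.0658781 ,   0.        , 326.05401167],
       [  0.        , 492.0658781 , 202.77184505],
       [  0.        ,   0.        ,   1.        ]]), 'R': array([[ 0.39617571, -0.91817097,  0.00262052],
       [-0.59815373, -0.26025674, -0.75794363],
       [ 0.69660385,  0.29871138, -0.65231479]]), 't': array([-0.20617585,  0.45156056,  1.0406318 ])}
top {'K': array([[388.20043919,   0.        , 319.44219886],
       [  0.        , 388.20043919, 201.33917755],
       [  0.        ,   0.        ,   1.        ]]), 'R': array([[ 0.01698656, -0.99983332, -0.00669206],
       [-0.9919661 , -0.016013  , -0.12548642],
       [ 0.12535835,  0.00876987, -0.99207277]]), 't': array([0.00355586, 0.5675686 , 1.08050247])}
```

View pics/top0.png

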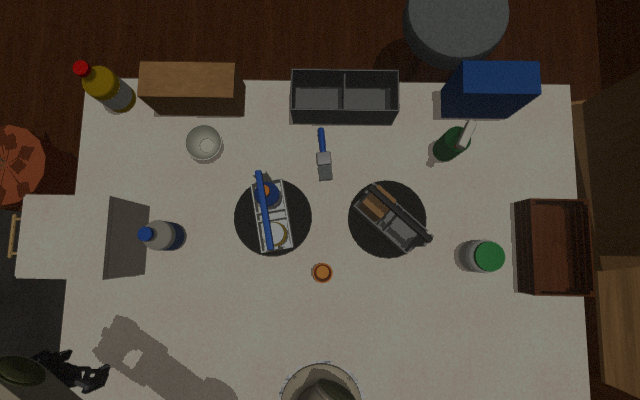

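View pics/side0.png

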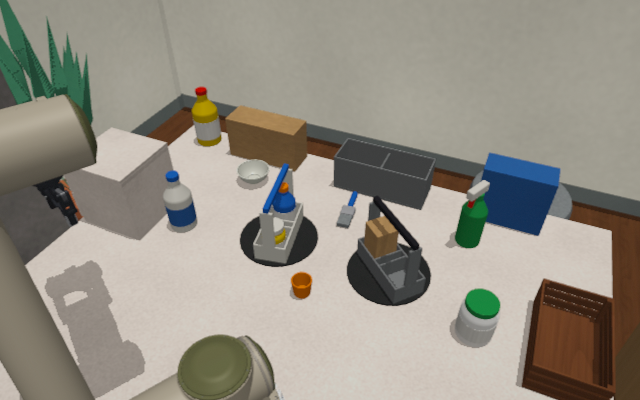

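The top view shows the blue handle running from (259,171) to (269,250), with the bottle at its far end (265,193) and the jar near (275,234). The side view shows the same handle from (286,168) to (268,208). Next I measure the handle in both views.

```bash
cat > h.py <<'E'
import numpy as np,cv2
from rig import camera_params
def pts(n,im,d,box):
    p=camera_params(n);K,R,t=p["K"],p["R"],p["t"]
    v,u=np.mgrid[0:400,0:640];z=d
    c=np.stack([(u-K[0,2])/K[0,0]*z,(v-K[1,2])/K[1,1]*z,z],-1)
    X=(c-t)@R
    hsv=cv2.cvtColor(im,cv2.COLOR_RGB2HSV).astype(int)
    m=(z>0)&(u>=box[0])&(u<box[1])&(v>=box[2])&(v<box[3])
    return X,hsv,m
def handle(n,im,d,box,zlo=.17,zhi=.22):
    X,h,m=pts(n,im,d,box)
    b=m&(h[...,0]>100)&(h[...,0]<128)&(h[...,1]>120)
    P=X[b&(X[...,2]>zlo)&(X[...,2]<zhi)]
    c=P.mean(0);w,vv=np.linalg.eigh(np.cov((P-c).T));a=vv[:,2]*np.sign(vv[0,2])
    s=(P-c)@a;lo,hi=np.percentile(s,[1,99]);lat=(P-c)@np.array([-a[1],a[0],0])
    print(n,len(P),"mid",(c+a*(lo+hi)/2).round(4),"axis",a.round(4),"yaw",np.degrees(np.arctan2(a[1],a[0])).round(2),"len",(hi-lo).round(4),"z pct",np.percentile(P[:,2],[5,50,95]).round(4),"lat",np.percentile(lat,[2,98]).round(4))
    return X,h,m
E
python3 - <<'E'
from h import *
for n,b in(("top",(230,310,160,260)),("side",(240,310,155,265))):
    f=np.load(n+"0.npz");X,h,m=handle(n,f["im"],f["d"],b)
    for nm,(lo,hi),zr in(("orange",(3,14),(.1,.17)),("blue",(100,128),(.06,.15)),("yellow",(20,35),(.02,.13))):
        P=X[m&(h[...,0]>lo)&(h[...,0]<hi)&(h[...,1]>110)&(X[...,2]>zr[0])&(X[...,2]<zr[1])]
        print(nm,len(P),P.mean(0).round(3) if len(P) else"",np.percentile(P[:,2],95) if len(P) else"")
    K=camera_params(n);
E
```

```text
top 489 mid [0.5251 0.1477 0.1975] axis [ 0.9809  0.1946 -0.002 ] yaw 11.22 len 0.1933 z pct [0.1946 0.1975 0.2004] lat [-0.007   0.0073]
orange 18 [0.581 0.149 0.151] 0.15550277907714152
blue 246 [0.577 0.148 0.11 ] 0.1246412731028495
yellow 59 [0.467 0.114 0.076] 0.08317880143725773
side 326 mid [0.5199 0.1449 0.1959] axis [0.9808 0.1948 0.0134] yaw 11.23 len 0.1942 z pct [0.1867 0.1968 0.2001] lat [-0.0068  0.0081]
orange 18 [0.575 0.154 0.146] 0.15447494550079655
blue 368 [0.56  0.148 0.104] 0.126202130560409
yellow 99 [0.457 0.11  0.074] 0.08368047493764381
```

```bash
python3 -m handwheel '[[[-0.028,-0.014,-0.01],[0,0,0]],[[-0.085,-0.042,-0.03],[0,0,0]],[[-0.16,-0.079,-0.04],[0,0,0]],[[-0.245,-0.121,-0.04],[0,0,0]],[[-0.33,-0.163,-0.04],[0,0,0]],[[-0.415,-0.205,-0.04],[0,0,0]],[[-0.5,-0.247,-0.04],[0,0,0]],[[-0.585,-0.289,-0.04],[0,0,0]],[[-0.66,-0.327,-0.04],[0,0,0]],[[-0.708,-0.35,-0.04],[0,0,0]]]' 1 && python3 -m handwheel '[[[-0.02,-0.01,0],[0,0,-0.02]],[[-0.07,-0.035,0],[0,0,-0.05]],[[-0.12,-0.06,0],[0,0,-0.08]],[[-0.17,-0.084,0],[0,0,-0.12]],[[-0.21,-0.104,0],[0,0,-0.15]],[[-0.236,-0.117,0],[0,0,-0.1644]],[[-0.236,-0.117,0],[0,0,-0.1644]],[[-0.236,-0.117,0],[0,0,-0.1644]],[[-0.236,-0.117,0],[0,0,-0.1644]],[[-0.236,-0.117,0],[0,0,-0.1644]]]'
python3 - <<'E'
from h import *; from rig import *
im,d=get_image("side");cv2.imwrite("pics/side1.png",im[:,:,::-1]);np.savez("side1.npz",im=im,d=d)
im,d=get_image("top");cv2.imwrite("pics/top1.png",cv2.resize(im[120:300,190:380,::-1],None,fx=3,fy=3))
s=observe();print(s["position"],s["tool_rot"],s["q"])
E
```

```text
time_s: 1.1
position: [0.456, 0.2411, 0.2702]
tool_rot: [[-0.948, 0.318, 0.0], [0.318, 0.948, -0.001], [-0.0, -0.0, -1.0]]
ft_force: [0.0, 1.3, -0.2]
grip_width: 0.0853
gripper_force: 0.0
time_s: 2.1
position: [0.5472, 0.152, 0.2703]
tool_rot: [[-0.981, -0.195, 0.0], [-0.195, 0.981, 0.0], [-0.0, 0.0, -1.0]]
ft_force: [-0.3, -0.5, -0.2]
grip_width: 0.0855
gripper_force: 0.0
[0.54734871 0.15195446 0.27022587] [[-9.80825658e-01 -1.94887097e-01  2.18468647e-04]
 [-1.94887093e-01  9.80825683e-01  3.81164128e-05]
 [-2.21708057e-04 -5.19116385e-06 -9.99999975e-01]] [ 3.57736934e+00  2.28940655e+01  6.92189905e+01  1.39958188e-03
  8.78743147e+01 -9.76608106e+01]
```

View pics/side1.png

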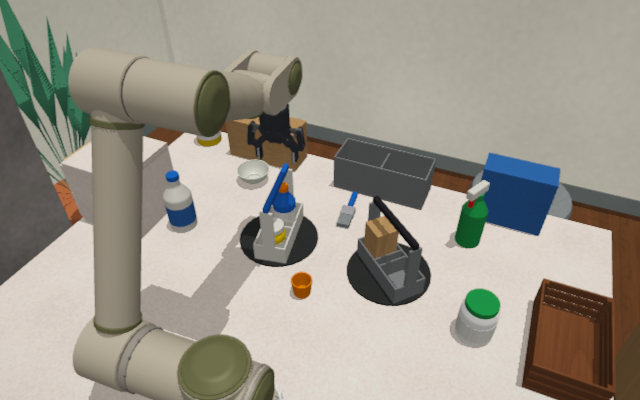

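The gripper hovers above the blue handle (around (278,170)), with its fingers on either side. I'll descend 80 mm.

```bash
python3 -m handwheel '[[[0,0,0.01],[0,0,0]],[[0,0,0.03],[0,0,0]],[[0,0,0.06],[0,0,0]],[[0,0,0.09],[0,0,0]],[[0,0,0.12],[0,0,0]],[[0,0,0.145],[0,0,0]],[[0,0,0.16],[0,0,0]],[[0,0,0.16],[0,0,0]],[[0,0,0.16],[0,0,0]]]'
python3 - <<'E'
from h import *; from rig import *
im,d=get_image("side");cv2.imwrite("pics/side2.png",cv2.resize(im[80:280,200:400,::-1],None,fx=3,fy=3));
E
```

```text
time_s: 3.1
position: [0.5479, 0.1515, 0.1902]
tool_rot: [[-0.981, -0.194, 0.0], [-0.194, 0.981, 0.0], [-0.0, -0.0, -1.0]]
ft_force: [-0.1, 0.6, 0.8]
grip_width: 0.0857
gripper_force: 0.0
```

View pics/side2.png

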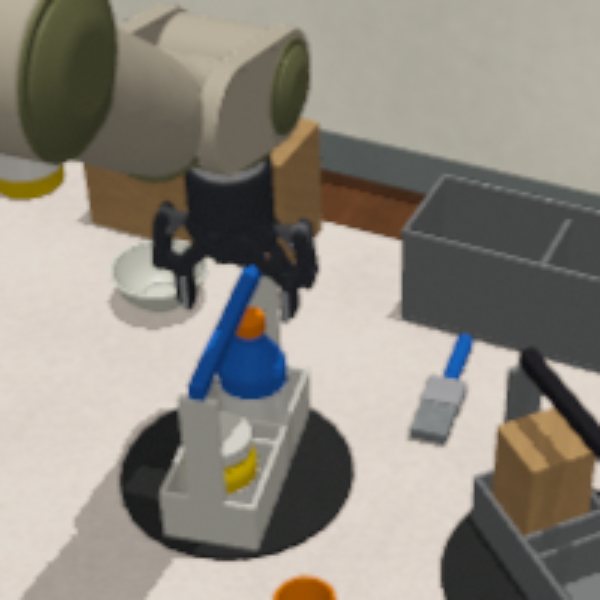

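The fingers straddle the bar about two thirds of the way to the bottle end: the tips are at crop (185,300) and (290,315), well above the bottle cap. I'll close at 32 N.

```bash
python3 -m handwheel '[[[0,0,0],[0,0,0]],[[0,0,0],[0,0,0]],[[0,0,0],[0,0,0]],[[0,0,0],[0,0,0]],[[0,0,0],[0,0,0]],[[0,0,0],[0,0,0]],[[0,0,0],[0,0,0]],[[0,0,0],[0,0,0]],[[0,0,0],[0,0,0]],[[0,0,0],[0,0,0]]]' 0 32
python3 - <<'E'
from rig import *
s=observe();print(s["ft_force"],s["wrist_torque"],s["position"],s["gripper_force"])
E
```

```text
time_s: 4.15
position: [0.5477, 0.1516, 0.1901]
tool_rot: [[-0.981, -0.194, 0.0], [-0.194, 0.981, 0.0], [-0.0, 0.0, -1.0]]
ft_force: [0.6, 2.9, 1.3]
grip_width: 0.0157
gripper_force: 33.6
[0.63929222 2.8957509  1.32735338] [ 0.55401125  0.07444853 -0.0364689 ] [0.54773212 0.15161996 0.19013136] 33.635902404785156
```

```bash
python3 -m handwheel '[[[0,0,-0.002],[0,0,0]],[[0,0,-0.006],[0,0,0]],[[0,0,-0.011],[0,0,0]],[[0,0,-0.017],[0,0,0]],[[0,0,-0.023],[0,0,0]],[[0,0,-0.028],[0,0,0]],[[0,0,-0.03],[0,0,0]],[[0,0,-0.03],[0,0,0]],[[0,0,-0.03],[0,0,0]],[[0,0,-0.03],[0,0,0]]]'
python3 - <<'E'
from h import *; from rig import *
for n,b in(("top",(230,310,160,260)),("side",(240,310,145,265))):
    im,d=get_image(n);handle(n,im,d,b,.18,.24)
    if n=="side":cv2.imwrite("pics/side3.png",cv2.resize(im[80:280,200:400,::-1],None,fx=3,fy=3));
s=observe();print(s["ft_force"],s["wrist_torque"],np.array(s["wrist_torque"])@s["tool_rot"],s["gripper_force"])
E
```

```text
time_s: 5.15
position: [0.5476, 0.1515, 0.2049]
tool_rot: [[-0.981, -0.194, -0.0], [-0.194, 0.981, -0.0], [0.0, 0.0, -1.0]]
ft_force: [-0.4, 0.0, -7.9]
grip_width: 0.0153
gripper_force: 32.3
top 2 mid [0.5206 0.152  0.2123] axis [ 0.9031  0.0978 -0.4181] yaw 6.18 len 0.0028 z pct [0.2118 0.2123 0.2128] lat [0. 0.]
side 260 mid [0.5166 0.1425 0.2117] axis [0.9796 0.1986 0.0313] yaw 11.46 len 0.1871 z pct [0.1997 0.2118 0.2153] lat [-0.007   0.0092]
[-0.60649207 -0.5114535  -7.58188924] [-0.03494555 -0.00658305 -0.0335922 ] [0.03554911 0.00033758 0.03360224] 32.280094027519226
```

View pics/side3.png

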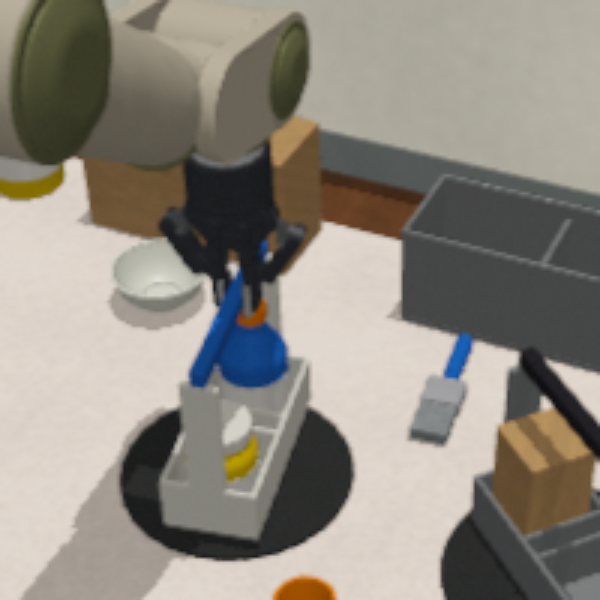

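The caddy is clear of the mat and the wrist moment is near zero, so it is balanced. The bottle and jar still stand in their pockets and the fingertips are above the cap. I'll lift the remaining 85 mm.

```bash
python3 -m handwheel '[[[0,0,-0.004],[0,0,0]],[[0,0,-0.012],[0,0,0]],[[0,0,-0.022],[0,0,0]],[[0,0,-0.034],[0,0,0]],[[0,0,-0.046],[0,0,0]],[[0,0,-0.058],[0,0,0]],[[0,0,-0.07],[0,0,0]],[[0,0,-0.082],[0,0,0]],[[0,0,-0.094],[0,0,0]],[[0,0,-0.106],[0,0,0]]]' && python3 -m handwheel '[[[0,0,-0.012],[0,0,0]],[[0,0,-0.022],[0,0,0]],[[0,0,-0.03],[0,0,0]],[[0,0,-0.035],[0,0,0]],[[0,0,-0.037],[0,0,0]],[[0,0,-0.037],[0,0,0]],[[0,0,-0.037],[0,0,0]],[[0,0,-0.037],[0,0,0]],[[0,0,-0.037],[0,0,0]],[[0,0,-0.037],[0,0,0]]]'
python3 - <<'E'
from h import *; from rig import *
for n in("top","side"):
    im,d=get_image(n);np.savez(n+"4.npz",im=im,d=d)
    if n=="side":
        handle(n,im,d,(240,310,100,265),.255,.32);cv2.imwrite("pics/side4.png",cv2.resize(im[60:260,200:400,::-1],None,fx=3,fy=3))
s=observe();print(s["ft_force"],np.array(s["wrist_torque"])@s["tool_rot"],s["gripper_force"])
E
```

```text
time_s: 6.25
position: [0.5477, 0.1515, 0.2585]
tool_rot: [[-0.981, -0.194, -0.0], [-0.194, 0.981, -0.0], [0.0, -0.0, -1.0]]
ft_force: [0.3, -0.1, -8.5]
grip_width: 0.0154
gripper_force: 32.3
time_s: 7.25
position: [0.5477, 0.1515, 0.2764]
tool_rot: [[-0.981, -0.194, -0.0], [-0.194, 0.981, -0.0], [0.0, 0.0, -1.0]]
ft_force: [-0.1, -0.3, -7.5]
grip_width: 0.0154
gripper_force: 32.3
side 292 mid [0.5175 0.1422 0.284 ] axis [0.9812 0.189  0.0394] yaw 10.9 len 0.19 z pct [0.2727 0.2835 0.2868] lat [-0.0073  0.0099]
[-0.59972448 -0.41092353 -8.20100868] [0.00839419 0.03469497 0.02926881] 32.28250801563263
```

View pics/side4.png

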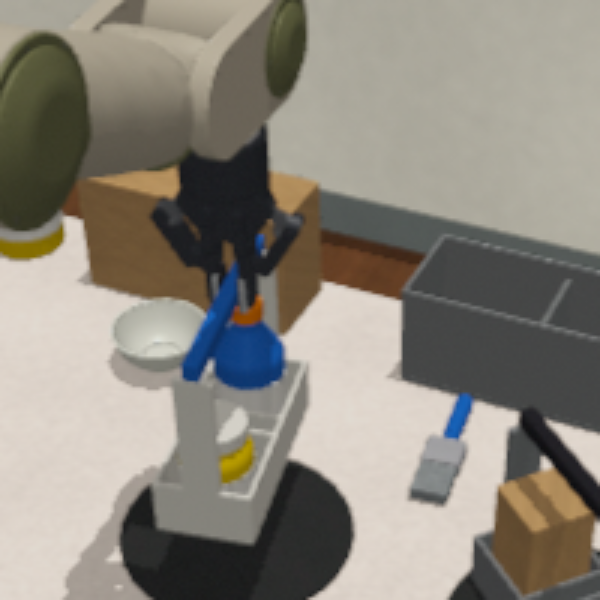

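The caddy is off the mat with the bottle and jar upright inside. It is 86 mm up, so I'll raise it 14 mm more, then check the tilt using only the visible, unoccluded part of the handle.

```bash
python3 -m handwheel '[[[0,0,-0.004],[0,0,0]],[[0,0,-0.01],[0,0,0]],[[0,0,-0.018],[0,0,0]],[[0,0,-0.024],[0,0,0]],[[0,0,-0.027],[0,0,0]],[[0,0,-0.027],[0,0,0]],[[0,0,-0.027],[0,0,0]],[[0,0,-0.027],[0,0,0]],[[0,0,-0.027],[0,0,0]],[[0,0,-0.027],[0,0,0]]]'
python3 - <<'E'
from h import *; from rig import *
im,d=get_image("side");np.savez("side5.npz",im=im,d=d)
s=observe();print(s["position"],s["ft_force"])
a=np.array([.981,.195,0]);c=np.array([.523,.147,0]);lv=np.array([-.195,.981,0])
for f,dz in(("side0",0),("side5",.1)):
    q=np.load(f+".npz");X,h,m=pts("side",q["im"],q["d"],(225,320,95,265))
    S=(X-c)@a;L=(X-c)@lv;Z=X[...,2]-dz
    b=m&(h[...,0]>100)&(h[...,0]<128)&(h[...,1]>120)&(abs(L)<.03)&(S<0)
    zs=[];xs=[]
    for lo in np.arange(-.09,0,.01):
        k=b&(S>=lo)&(S<lo+.01)&(Z>.165)&(Z<.225)
        if k.sum()>5: xs.append(lo+.005);zs.append(np.percentile(Z[k],85))
    print(f,"handle top z",np.round(zs,4),"slope deg",np.degrees(np.polyfit(xs,zs,1)[0]).round(2))
    w=m&(h[...,1]<60)&(h[...,2]>90)&(abs(S)<.11)&(L<-.03)&(L>-.06)&(Z>.035)&(Z<.085)
    xs=[];zs=[]
    for lo in np.arange(-.1,.1,.02):
        k=w&(S>=lo)&(S<lo+.02)
        if k.sum()>8: xs.append(lo+.01);zs.append(np.percentile(Z[k],90))
    print(" rim",np.round(xs,2),np.round(zs,4),"deg",np.degrees(np.polyfit(xs,zs,1)[0]).round(2))
E
```

```text
time_s: 8.35
position: [0.5477, 0.1515, 0.2899]
tool_rot: [[-0.981, -0.194, -0.0], [-0.194, 0.981, -0.0], [0.0, 0.0, -1.0]]
ft_force: [0.5, -0.3, -7.5]
grip_width: 0.0155
gripper_force: 32.3
[0.54769823 0.15150605 0.28996905] [ 0.62246237 -0.84094347 -8.04525649]
side0 handle top z [0.1993 0.1993 0.1985 0.2001 0.1986 0.1987 0.1984 0.1981 0.1984] slope deg -0.81
 rim [-0.09 -0.07 -0.05 -0.03 -0.01  0.01  0.03  0.05  0.07  0.09] [0.0591 0.0587 0.059  0.0604 0.0589 0.0612 0.0635 0.0735 0.0733 0.0596] deg 3.31
side5 handle top z [0.1987 0.1983 0.1981 0.1991 0.1994 0.1986 0.1981 0.1976 0.1994] slope deg 0.0
 rim [-0.09 -0.07 -0.05 -0.03 -0.01  0.01  0.03  0.05  0.07  0.09] [0.0589 0.0593 0.0593 0.0597 0.0599 0.059  0.0706 0.0762 0.0602 0.0595] deg 2.23
```

It is level: the rim and handle heights match the starting profile within about 1 mm after subtracting the 100 mm rise. Now I hold it there.

```bash
for i in 1 2 3 4 5; do python3 -m handwheel '[[[0,0,0],[0,0,0]],[[0,0,0],[0,0,0]],[[0,0,0],[0,0,0]],[[0,0,0],[0,0,0]],[[0,0,0],[0,0,0]],[[0,0,0],[0,0,0]],[[0,0,0],[0,0,0]],[[0,0,0],[0,0,0]],[[0,0,0],[0,0,0]],[[0,0,0],[0,0,0]]]' | egrep 'time|pos|gripper'; done
python3 - <<'E'
from rig import *
import cv2
im,d=get_image("side");cv2.imwrite("pics/side6.png",im[:,:,::-1])
E
```

```text
time_s: 9.4
position: [0.5477, 0.1515, 0.29]
gripper_force: 32.3
time_s: 10.4
position: [0.5477, 0.1515, 0.29]
gripper_force: 32.3
time_s: 11.4
position: [0.5477, 0.1515, 0.29]
gripper_force: 32.3
time_s: 12.4
position: [0.5477, 0.1515, 0.29]
gripper_force: 32.3
time_s: 13.4
position: [0.5477, 0.1515, 0.29]
gripper_force: 32.3
```

View pics/side6.png

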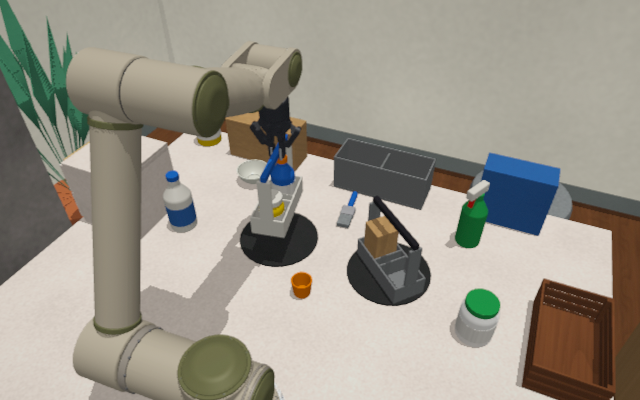

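The caddy hangs level above its mat at about (277,205), with the bottle and jar in place and everything else where it was.

```bash
python3 -c "
from rig import *
print(close_job())"
```

```text
the job is handed in; nothing more can be done
None
```

The white caddy was lifted by its handle at the balance point and held level and still about 10 cm above its mat for five seconds at a 32 N grip, with the bottle and jar still standing in it; I handed the job in with it still in the air.

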